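# Pin the tube rotator's wheel for loading

### The arm

A 6-joint arm with a two-finger parallel gripper is mounted at the origin on a cart in front of the work surface, level with it; the furniture and walls round the work are solid. World frame = base frame: x ahead of the robot, y to its left, z up, the work surface at z = 0. Lengths are in mm, angles in degrees, forces in N, time in s.
With the tool pointing down it reaches from about 350 to 850 mm from the base axis. Payload 8.1 kg.
Tool frame: the origin (TCP) lies midway between the tips of the shut fingers; the grasp point (between the pads) lies grip_depth behind it (grip_depth is the distance from the TCP to the grasp point, in mm); z points along the fingers, y is the line along which they close (so a half turn about z gives the same grasp; the last joint's range is limited). The gripper opens to 85 mm and grips with 20 to 120 N. Pads are 22 mm wide; open, the fingers measure 114 mm over their backs; the gripper's body (76 mm by 85 mm) begins 54 mm behind the grasp point. The pads swing forward as they close: fully open they stand 13 mm farther back than shut.
Start: joints at [70.164, 7.471, 85.268, -0, 87.261, -4.893], TCP at [154.69, 579.721, 231.292] pointing down, gripper open.
Joint ranges: [-169.43, 169.43], [-51.17, 129.36], [1.28, 143.12], [-76.62, 256.62], [0, 156.53], [-152.29, 152.29]. Speed limits (degrees/s): [136.94, 136.94, 159.86, 180, 180, 180].

### API

Orientations are given as [roll, pitch, yaw] about the fixed x, y, z axes, in that order (R = Rz(yaw) Ry(pitch) Rx(roll)).
In Python, from bench import sense, snapshot, hand_in, grip_depth gives the robot as it stands. The module is installed in compiled form; this text tells all that it offers.
- The arm moves only by the tool apply_moves, never from a script. Its argument "series" is text: rows parted by semicolons, each of 5 numbers parted by spaces: the shift along the tool's x, y, z each as a share of 0.3 m, from -1 to 1, then the turn about the tool's z as a share of 2 rad, from -1 to 1, then the gripper's target within -1 to 1 (shut at 1, half-way at 0, fully open at -1). In form: tx ty tz twist gripper; .... A call has 1 to 5 rows; each row shifts and turns the commanded pose from where the row before left it, along the tool's axes as they then stand; what a row does not reach is not made up. A row lasts 1/12 s, in which the tool goes at most 41.7 mm and 7.16 degrees, less where a joint would pass 70% of its speed; a pose out of reach is approached as far as the arm can. A call with a number of a shift or a turn outside -1 to 1 is refused whole. A call with a gripper value outside its range is refused whole. The fingers move at their own pace and stop on an object; "squeeze" is the grip in N (left out, the last holds). Time passes only in rows, so rows that do not move let the fingers close. It gives the time, the measured TCP pose, the force, the opening and the grip force at its end, in the units of the state.
- sense(): the state, without advancing time (a new reading comes with each control period).
- snapshot(name): name is "scene" or "top"; returns a dict with "frame" (480x640x3 uint8, blue, green, red), "depth" (480x640 float32, mm along the optical axis (not along the pixel's ray), 0 where there is no reading), "intrinsics" (3x3 intrinsics, pixels), "extrinsics" (4x4, takes a point from camera to world coordinates). Camera axes: x right, y down, z forward; pixel columns grow to the right and rows downward; lengths in mm; the calibration is good to about 2 mm. A picture is of the moment at which its call begins.
- hand_in(): hands the job in; it is judged then, once.
The state is a dict: "time": time; "joint_pos": joint angles; "qd": joint speeds; "joint_efforts": joint torques, N m; "tool_pos": TCP position; "tcp_rot": TCP orientation; "ft_force": force on the tool from outside, world axes, zero at the start; "wrist_torque": the same for the moment, N m; "finger_gap": finger opening in mm; "grip_force": force on a finger pad.
Only numpy, scipy, OpenCV 4.12 (cv2) and the standard library are available. Lean on these libraries where they do the work, as an engineer would, in place of code of your own. Each camera call takes 0.05 s, during which the arm holds its last target. There are 200 camera calls.

### The job

Lock the tube rotator's wheel so that it cannot swing round while tubes are loaded: take the lock pin from its parking lug, stand it in the guide over the rim, and gently turn the wheel by its rim until the one notch in the rim comes up under the guide, where the pin must end fully home in the notch. Leave the pin released, and do not disturb the things around.

Things in the scene. Friction and masses are not known exactly. Their poses are not given: they have to be found in the camera images.
- rotator: Tube rotator fixed to the desk, base 205x160 mm. Origin on the desk under the wheel's centre; own x runs along the axle away from the robot, y to its left, z up. Upright wheel: disc of radius 80, 14 thick (x -7 to 7), centre 115 up, tubes on its front inside radius 60. White housing behind it: x 45 to 115, y -55 to 55, top 145 up. A 26 wide bracket (x 47 to 65, to 217 up) carries the guide.
- guide (a point): centre of the mouth of the pin guide's upright bore, 220 mm above the desk. The guide is an aluminium block, 32x32 and 22 mm high, straight over the top of the wheel's rim (3 mm gap); through bore 13.4 mm wide
- rim_top (a point): fixed point in space at the top of the wheel's rim (centre of its 14 mm width, 80 mm above the axle), 25 mm under the guide's mouth. It does not turn with the wheel
- axle (a point): centre of the wheel, on its axle. The wheel turns either way without end; drag at the rim about 1 N, so it stays where it is left. Light bearings: 6 to 8 N a finger is ample, over 15 too much. Its rim is smooth but for one notch, at first hidden low on the robot's right (100 to 170 degrees from the top): moving the wheel's top to the robot's left brings it up the short way
- notch_home (a point): fixed point: where the pin's tip is when fully home, 185 mm above the desk and 10 mm below rim_top. The notch is cut straight across the rim, 10 deep, 13 wide at its mouth, 8 at its flat floor. A pin that stands in the guide rides on the rim and falls some way in as the notch comes under it; its taper may catch on a flank and then needs a push of a few N to bring the wheel true
- lock_pin: loose lock pin, about 60 g, upright. Origin at the centre of its tip, z up. Steel shank 12 mm thick and 37 long, its last 9 tapering to a flat tip 7 wide; above it a round black knob 24 wide and 18 high (37 to 55 above the tip). Starts hanging by the knob in the parking lug at the housing's right side, tip 118 above the desk, lug top 155; it lifts straight out
- timer: white kitchen-style timer, 66x66x19 mm, bystander, leave it where it is; origin at the centre of its underside
- marker: marker pen lying on the desk, 17x135x16 mm, bystander, leave it where it is; origin at the centre of its underside
- well_plate: white well plate, 86x128x13 mm, bystander, leave it where it is; origin at the centre of its underside
- pipette: grey and white pipette lying on the desk, 30x253x54 mm, bystander, leave it where it is; origin at the centre of its underside
- masking_tape: roll of masking tape, 104 mm wide, 25 high, bystander, leave it where it is; origin at the centre of its underside
- coverslips: small white box, 32x32x16 mm, bystander, leave it where it is; origin at the centre of its underside
- dropper_bottle: brown dropper bottle, 33 mm wide, 102 high, bystander, leave it where it is; origin at the centre of its underside

How it is judged (in metres and radians):
At the end, for the whole second after the job is handed in: The lock pin stands upright (within 7 degrees) in the guide, within 4 mm of its axis, at rest and released, with its tip within 2.5 mm of the notch's floor (z of lock_pin in the frame of rotator between 0.18 and 0.1875 m and horizontal distance between lock_pin and guide below 0.004 m and angle between lock_pin's own z axis and vertical below 0.12 rad and linear speed of lock_pin below 0.02 m/s); the robot touches nothing.
It fails at once if the fingers press on the rotator and its wheel with more than 35 N (contact force between the fingers and rotator above 35 N).
It fails at once if a thing standing around was moved more than 20 mm (distance of any of timer, marker, pipette, well_plate, masking_tape, coverslips, dropper_bottle from where it was at the start of the episode above 0.02 m).
It also fails if it takes over 69 s, if anything falls off the work surface, if the arm or the gripper's body presses on something with over 40 N, if the wrist force passes 120 N, or if a joint passes its speed limit or range.

## Working session

There is one attempt and no reset: what is moved stays moved. The work goes in short steps, Python scripts to look and compute and a tool call to move; the robot and the scene stay as the last step left them, time stands still between calls to the robot, and variables do not carry over. Pictures are saved under pics/ and viewed, at most 10 in all, crops included, and the job is handed in when it is done.

Besides the shell and the picture viewer there is one more tool, called after "Request:" in YAML: its name, and indented under it one key for each argument. apply_moves: Moves the arm, as the interface text tells. Its arguments: {"type":"object","properties":{"series":{"type":"string"},"squeeze":{"type":"number"}},"required":["series"]}

```bash
mkdir -p pics
cat > h.py <<'E'
import numpy as np, cv2
from bench import sense, snapshot, hand_in, grip_depth
def cloud(s):
    d=s["depth"];K=s["intrinsics"];T=s["extrinsics"]
    v,u=np.mgrid[:480,:640]
    P=np.stack([(u-K[0,2])*d/K[0,0],(v-K[1,2])*d/K[1,1],d],-1)
    W=P@T[:3,:3].T+T[:3,3]; W[d<=0]=np.nan
    return W
def proj(s,p):
    T=np.linalg.inv(s["extrinsics"]);c=T[:3,:3]@np.array(p,float)+T[:3,3];q=s["intrinsics"]@c
    return q[:2]/q[2]
E
python3 - <<'E'
from h import *
print(grip_depth,sense())
for n in("scene","top"):
    s=snapshot(n);cv2.imwrite(f"pics/{n}1.png",s["frame"]);np.savez(f"{n}1.npz",**s)
    print(s["extrinsics"],s["intrinsics"])
E
```

```text
18.700000000000003 {'time': 0.0, 'joint_pos': array([ 7.01642162e+01,  7.51624954e+00,  8.53305147e+01, -7.46462435e-04,
        8.72615140e+01, -4.89310575e+00]), 'qd': array([ 0.00954402, -0.02018336,  0.06154318, -0.00788109, -0.07621156,
        0.00520092]), 'joint_efforts': array([ 2.05521996e-03, -5.69403327e+01, -5.00555921e+01, -5.46157150e-05,
        1.48147711e-02, -2.16307552e-05]), 'tool_pos': array([154.50411581, 579.18577474, 230.22069659]), 'tcp_rot': array([-1.79892053e+02, -8.49298246e-03,  1.65057350e+02]), 'ft_force': array([-0.73183327,  0.3924864 ,  0.30354907]), 'wrist_torque': array([-0.04343629, -0.01312469,  0.05451206]), 'grip_force': 0.0, 'finger_gap': 85.45423811407845}
[[-8.49557077e-01 -2.54683979e-01  4.61940303e-01 -6.20881270e+01]
 [-5.27326614e-01  3.87810745e-01 -7.55995680e-01  9.59181812e+02]
 [ 1.33945753e-02 -8.85854896e-01 -4.63769003e-01  7.24447570e+02]
 [ 0.00000000e+00  0.00000000e+00  0.00000000e+00  1.00000000e+00]] [[542.47235486   0.         311.25660325]
 [  0.         542.47235486 238.55603933]
 [  0.           0.           1.        ]]
[[-1.90451975e-02 -9.82062647e-01  1.87590611e-01  3.10819768e+02]
 [-9.99775242e-01  2.04539636e-02  5.57680735e-03  5.26762382e+00]
 [-9.31374571e-03 -1.87442237e-01 -9.82231471e-01  1.32558314e+03]
 [ 0.00000000e+00  0.00000000e+00  0.00000000e+00  1.00000000e+00]] [[577.77195351   0.         332.23454003]
 [  0.         577.77195351 244.91286894]
 [  0.           0.           1.        ]]
```

View pics/scene1.png

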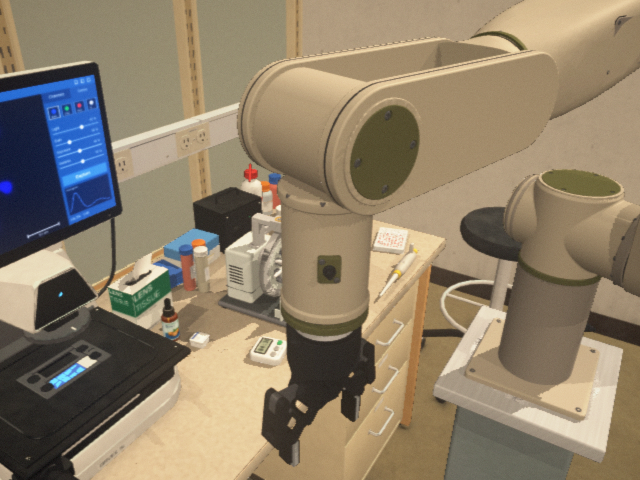

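View pics/top1.png

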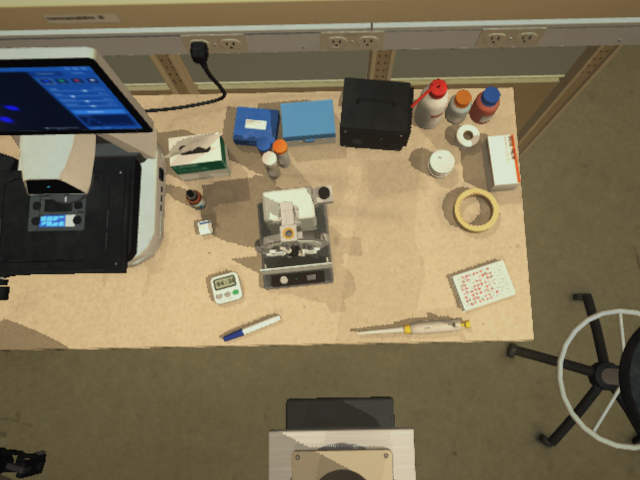

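The top view shows the rotator in the middle: guide near (288,232), pin knob near (324,194). The gripper hides part of it in the scene view. Next I measure both.

Run:
```python
from h import *
s=dict(np.load("top1.npz"));W=cloud(s)
def rep(n,m):
    p=W[m];print(n,len(p),np.median(p,0).round(1),p.min(0).round(1),p.max(0).round(1), cv2.minAreaRect(p[:,:2].astype(np.float32)))
v,u=np.mgrid[:480,:640]; z=W[...,2]
box=(u>250)&(u<345)&(v>175)&(v<295)
rep("guide",box&(abs(z-219)<6)); rep("knob",box&(u>312)&(v<206)&(abs(z-173)<6)); rep("housing",box&(abs(z-145)<5)&(v<232))
rep("base",box&(z>5)&(z<40))
rep("wheelhi",box&(z>178)&(z<200))
f=s["frame"];c=cv2.resize(f[170:300,240:350],None,fx=4.5,fy=4.5,interpolation=cv2.INTER_CUBIC);cv2.imwrite("pics/topc.png",c)
for r in range(185,250,4): print(r,z[r,270:340:4].round(0))
```

```text
guide 547 [570.7  99.6 218.7] [530.9  80.1 213.1] [613.7 113.8 224.9] ((572.3782958984375, 99.29885864257812), (82.37712097167969, 32.05936050415039), 5.288234710693359)
knob 103 [643.4  26.6 173.9] [632.3  16.3 167.2] [656.9  37.1 178.9] ((644.3666381835938, 26.96905517578125), (23.77897834777832, 21.564786911010742), 7.2379913330078125)
housing 1275 [632.4  97.1 145.5] [588.8  10.7 140. ] [664.9 159.2 150. ] ((628.0137939453125, 84.58419036865234), (70.69127655029297, 147.7888641357422), 3.497471332550049)
base 2848 [522.1  89.5  19.4] [448.9 -18.4   5. ] [734.  203.   39.9] ((590.7470703125, 95.14791870117188), (220.71803283691406, 281.74859619140625), 88.68785858154297)
wheelhi 285 [548.3  89.6 188.8] [532.   26.7 178. ] [654.  149.9 199.7] ((578.1118774414062, 68.6786880493164), (76.18585968017578, 165.6856689453125), 46.8654899597168)
185 [ -4.   1.   0.  -3.   4.  -0.   3.   8.   1.   2.  -3.  -1.   0.   1.
  -5. 154.   2.   1.]
189 [ -4.  -0. 140. 147. 144. 140. 150. 146. 142. 147. 145. 150. 161. 171.
 178. 153.   3.   3.]
193 [146. 144. 146. 145. 144. 144. 145. 150. 144. 146
[... 701 characters left out ...]
  20.  -0.   1.  -2.]
225 [108. 105. 102. 217. 223. 221. 222. 118.  78.  69.  68.  61.  18.  15.
  20.  -5.   0.   5.]
229 [ 67.  64.  61. 220. 220. 224. 221. 114.  36.  32.  28.  26.  18.  19.
  16.   1.  -0.   0.]
233 [ 24.  30.  19. 222. 201. 196. 219. 194. 193. 186. 189. 179. 175. 163.
 149.   6.   2.  10.]
237 [184. 190. 197. 220. 221. 220. 223. 194. 190. 190. 185. 177. 168. 165.
 151.  -2.   6.  -4.]
241 [185. 190. 182. 223. 217. 213. 210. 166. 167. 158. 158. 153. 141. 140.
 133.   2.  -2.   2.]
245 [163. 159. 153. 155. 160. 136. 131. 125. 122. 154. 135. 111. 100.  95.
  86.  -2.  -2.  -1.]
249 [147. 145. 142. 169. 155. 141. 130. 117. 107. 124. 123. 125. 120.  17.
  19.  10.   3.   3.]
```

View pics/topc.png

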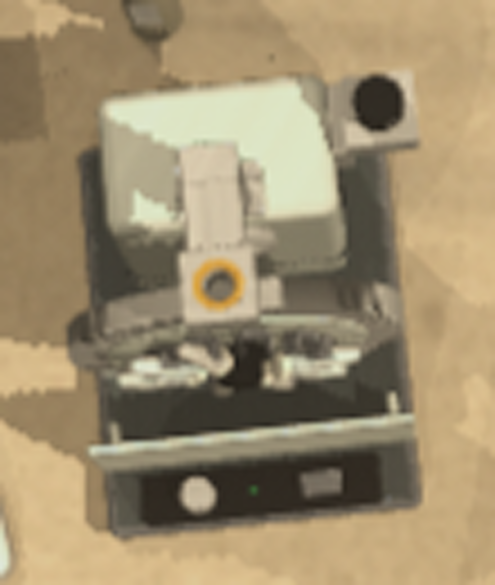

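The crop shows the bore at full-image pixel (288.7, 233.3) and the knob centre at (324, 192.7). The rotator is turned by about +5°.

```bash
cat >> h.py <<'E'
def ray(s,u,v,z):
    K=s["intrinsics"];T=s["extrinsics"];d=T[:3,:3]@np.linalg.solve(K,[u,v,1.]);o=T[:3,3];return o+d*(z-o[2])/d[2]
def plan(target,yaw):
    "tool-frame shift (share of 300mm) to target, and twist share"
    from scipy.spatial.transform import Rotation as R
    s=sense();r=R.from_euler("xyz",s["tcp_rot"],degrees=True)
    d=r.inv().apply(np.array(target)-s["tool_pos"])
    print("tool",s["tool_pos"].round(1),s["tcp_rot"].round(1),"shift mm",d.round(1),"share",(d/300).round(4),"twist share",round(np.radians(s["tcp_rot"][2]-yaw)/2,4))
E
python3 - <<'E'
from h import *
s=dict(np.load("top1.npz"));W=cloud(s);f=s["frame"].astype(int);v,u=np.mgrid[:480,:640]
# bore ring: orange
h=cv2.cvtColor(s["frame"],cv2.COLOR_BGR2HSV)
m=(h[...,0]>8)&(h[...,0]<25)&(h[...,1]>130)&(abs(u-288)<8)&(abs(v-233)<8);print("ring px",m.sum(),u[m].mean(),v[m].mean(),u[m].min(),u[m].max(),v[m].min(),v[m].max())
k=(f.sum(2)<150)&(abs(u-324)<9)&(abs(v-193)<9);print("knob px",k.sum(),u[k].mean(),v[k].mean(),u[k].min(),u[k].max(),v[k].min(),v[k].max())
G=ray(s,288.7,233.3,220);print("guide",G,"ring",ray(s,u[m].mean(),v[m].mean(),220)); Kn=ray(s,u[k].mean(),v[k].mean(),171);print("knob",Kn)
a=np.radians(5);R=np.array([[np.cos(a),np.sin(a)],[-np.sin(a),np.cos(a)]]);print("knob in rot",R@(Kn-G)[:2])
# yaw: panel front edge & housing top rect
z=W[...,2]
m2=(abs(z-145)<5)&(u>258)&(u<316)&(v>188)&(v<222)&(abs(u-288)<60)
p=W[m2][:,:2].astype(np.float32);print("housing",cv2.minAreaRect(p))
gm=(abs(z-219)<7)&(u>276)&(u<300)&(v>222)&(v<245);print("block",gm.sum(),cv2.minAreaRect(W[gm][:,:2].astype(np.float32)),W[gm].mean(0))
plan([250,470,300],95)
E
```

```text
ring px 55 288.07272727272726 232.92727272727274 283 293 228 238
knob px 88 323.40909090909093 192.5340909090909 319 328 187 198
guide [546.87565873  96.28869953 220.        ] ring [547.64713785  97.51346918 220.        ]
knob [642.10046227  27.99097247 171.        ]
knob in rot [ 88.90990528 -76.33722207]
housing ((626.7908325195312, 101.79576110839844), (70.0368881225586, 113.61064910888672), 2.6428914070129395)
block 277 ((550.6589965820312, 97.28851318359375), (38.75282287597656, 32.05936050415039), 5.288234710693359) [549.22876069  97.19081736 220.16411551]
tool [154.5 579.2 230.3] [-179.9   -0.   165.1] shift mm [-120.4  -81.1  -69.5] share [-0.4014 -0.2702 -0.2318] twist share 0.6114
```

Request:
apply_moves:
  series: "0 0 -0.03 0.061 0.2;0 0 -0.03 0.061 0.2;0 0 -0.03 0.061 0.2;0 0 -0.03 0.061 0.2;0 0 -0.03 0.061 0.2"
  squeeze: 20

```text
time: 0.52
tool_pos: [154.6, 579.4, 276.1]
tcp_rot: [-179.9, 0.0, 129.8]
ft_force: [0.1, 0.5, -0.5]
finger_gap: 34.5
grip_force: 0.0
```

Request:
apply_moves:
  series: "0 0 -0.03 0.061 0;0 0 -0.02 0.061 0;0 0 0 0.061 0;0 0 0 0.061 0;0 0 0 0.061 0"

```text
time: 0.93
tool_pos: [154.6, 579.5, 290.9]
tcp_rot: [-180.0, 0.0, 94.8]
ft_force: [-0.3, 0.1, -0.1]
finger_gap: 42.8
grip_force: 0.0
```

Run:
```python
from h import *
print(sense()["finger_gap"]);plan([642.5,27.5,300],94)
```

```text
42.81715585063417
tool [154.6 579.5 290.9] [-180.     0.    94.8] shift mm [-591.   439.9   -8.8] share [-1.9701  1.4662 -0.0295] twist share 0.0071
```

Request:
apply_moves:
  series: "-0.098 0.073 0 0.007 0;-0.098 0.073 0 0 0;-0.098 0.073 0 0 0;-0.098 0.073 0 0 0;-0.098 0.073 0 0 0"

```text
time: 1.35
tool_pos: [275.9, 440.3, 290.7]
tcp_rot: [-180.0, 0.0, 94.4]
ft_force: [0.3, 0.4, -0.2]
finger_gap: 42.5
grip_force: 0.0
```

Request:
apply_moves:
  series: "-0.098 0.073 0 0 0;-0.098 0.073 0 0 0;-0.098 0.073 0 0 0;-0.098 0.073 0 0 0;-0.098 0.073 0 0 0"

```text
time: 1.77
tool_pos: [396.4, 301.9, 291.0]
tcp_rot: [-180.0, 0.0, 94.4]
ft_force: [1.0, 0.0, -0.3]
finger_gap: 42.6
grip_force: 0.0
```

Request:
apply_moves:
  series: "-0.098 0.073 0 0 0;-0.098 0.073 0 0 0;-0.098 0.073 0 0 0;-0.098 0.073 0 0 0;-0.098 0.073 0 0 0"

```text
time: 2.18
tool_pos: [516.8, 163.6, 290.9]
tcp_rot: [-180.0, 0.0, 94.3]
ft_force: [0.1, 0.6, -0.1]
finger_gap: 42.7
grip_force: 0.0
```

Request:
apply_moves:
  series: "-0.098 0.073 0 0 0;-0.098 0.073 0 0 0;-0.098 0.073 0 0 0;-0.07 0.05 0 0 0;0 0 0 0 0"

```text
time: 2.6
tool_pos: [606.7, 58.0, 289.8]
tcp_rot: [-179.9, 0.1, 94.1]
ft_force: [-0.2, 0.4, 0.7]
finger_gap: 42.6
grip_force: 0.0
```

Run:
```python
from h import *
plan([642.5,27.5,200],94)
s=snapshot("scene");cv2.imwrite("pics/s2.png",s["frame"]);np.savez("scene2.npz",**s)
for p in([548,97.3,220],[642.5,27.5,173],[642.5,27.5,155]):print(proj(s,p))
```

```text
tool [606.7  58.  289.8] [-1.799e+02  1.000e-01  9.410e+01] shift mm [-32.8  33.6  89.8] share [-0.1094  0.1121  0.2993] twist share 0.0009
[278.46321987 218.68560002]
[262.86771744 216.50344104]
[263.07882169 223.33078965]
```

View pics/s2.png

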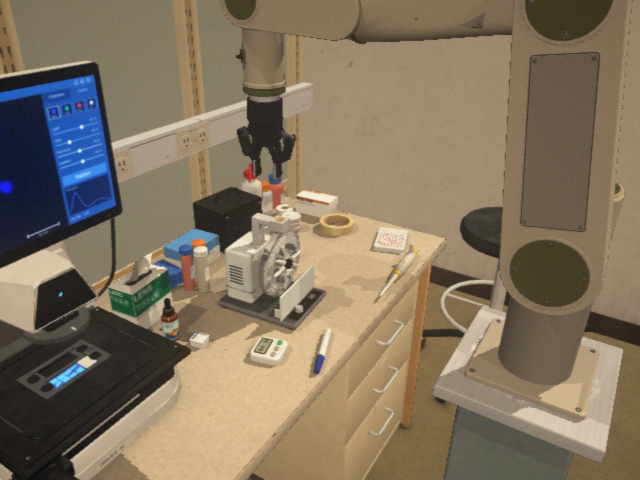

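The scene view shows the whole rotator with the guide near (275,218). The pin is behind the housing, and the gripper is above it, near (265,160).

Request:
apply_moves:
  series: "-0.055 0.056 0.03 0 0;-0.054 0.056 0.07 0 0;0 0 0.08 0 0;0 0 0.08 0 0;0 0 0 0 0"

```text
time: 3.07
tool_pos: [637.3, 33.2, 206.4]
tcp_rot: [-179.4, -0.1, 94.4]
ft_force: [-1.0, -0.2, -1.0]
finger_gap: 42.4
grip_force: 0.0
```

Run:
```python
from h import *
plan([642.5,27.5,158],94)
s=dict(np.load("scene2.npz"));W=cloud(s);z=W[...,2]
v,u=np.mgrid[:480,:640]
m=(u>240)&(u<310)&(v>195)&(v<250)&(W[...,0]>515)&(W[...,0]<640)&(W[...,1]>60)&(W[...,1]<135)&(z>200)&(z<226)
p=W[m];print(len(p),p.min(0),p.max(0),np.median(p,0))
t=p[p[:,2]>214];print(cv2.minAreaRect(t[:,:2].astype(np.float32)))
c=s["frame"][190:330,210:340]
cv2.imwrite("pics/s2c.png",cv2.resize(c,None,fx=4.2,fy=4.2,interpolation=cv2.INTER_CUBIC))
t=snapshot("top");cv2.imwrite("pics/t2c.png",cv2.resize(t["frame"][150:290,240:380],None,fx=4,fy=4,interpolation=cv2.INTER_CUBIC))
```

```text
tool [637.3  33.2 206.4] [-1.794e+02 -1.000e-01  9.440e+01] shift mm [-6.2  5.2 48.4] share [-0.0206  0.0173  0.1613] twist share 0.0033
445 [527.39091329  79.84225972 200.09249158] [610.95118691 116.72583528 221.96538701] [555.28234529 107.87366828 214.47967547]
((569.6173706054688, 99.09088134765625), (82.5138168334961, 36.55141067504883), 2.0146799087524414)
```

View pics/s2c.png

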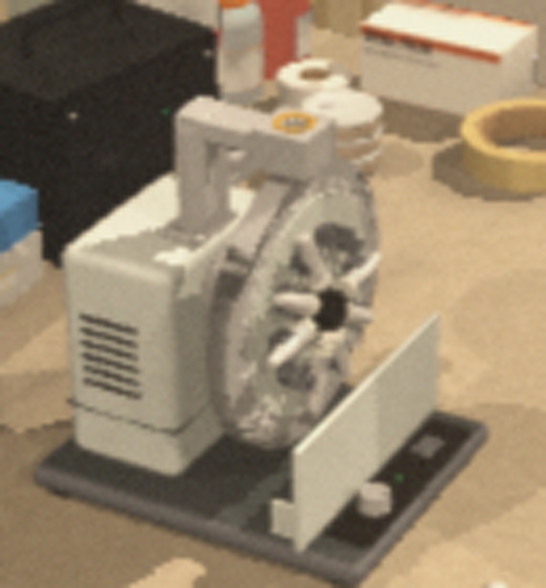

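Guide ring at scene pixel (280.2, 219), which agrees within 2 px with the position measured from the top view. Descending on the knob.

Request:
apply_moves:
  series: "-0.01 0.01 0 0.003 0;-0.01 0.007 0.04 0 0;0 0 0.05 0 0;0 0 0.04 0 0;0 0 0 0 0"

```text
time: 3.53
tool_pos: [645.3, 26.9, 171.8]
tcp_rot: [-179.8, -0.0, 94.0]
ft_force: [-0.2, -0.3, -0.6]
finger_gap: 42.8
grip_force: 0.0
```

Run:
```python
from h import *
plan([642.5,27.5,158],94)
```

```text
tool [645.3  26.9 171.8] [-179.8   -0.    94. ] shift mm [ 0.8 -2.7 13.8] share [ 0.0026 -0.0089  0.0459] twist share 0.0001
```

Request:
apply_moves:
  series: "0 -0.008 0.02 0 0;0 0 0.02 0 0;0 0 0 0 0;0 0 0 0 0"

```text
time: 3.87
tool_pos: [643.9, 26.7, 162.4]
tcp_rot: [-180.0, -0.0, 94.0]
ft_force: [-0.1, -0.3, 0.5]
finger_gap: 42.8
grip_force: 0.0
```

Run:
```python
from h import *
plan([642.5,27.5,158],94)
```

```text
tool [643.9  26.7 162.4] [-180.   -0.   94.] shift mm [ 0.9 -1.4  4.4] share [ 0.0029 -0.0046  0.0145] twist share 0.0001
```

Request:
apply_moves:
  series: "0 -0.004 0.011 0 0;0 0 0 0 0.3;0 0 0 0 0.6;0 0 0 0 0.8;0 0 0 0 0.8"
  squeeze: 8

```text
time: 4.28
tool_pos: [642.9, 26.6, 159.2]
tcp_rot: [180.0, 0.0, 94.0]
ft_force: [0.1, -0.6, -0.6]
finger_gap: 22.8
grip_force: 20.6
```

Request:
apply_moves:
  series: "0 0 0 0 0.8;0 0 0 0 0.8"

```text
time: 4.45
tool_pos: [642.9, 26.6, 159.1]
tcp_rot: [180.0, 0.0, 94.0]
ft_force: [-0.5, -0.2, 0.5]
finger_gap: 23.0
grip_force: 20.6
```

Request:
apply_moves:
  series: "0 0 0 0 0.48;0 0 0 0 0.48;0 0 0 0 0.48"

```text
time: 4.7
tool_pos: [642.9, 26.6, 159.1]
tcp_rot: [180.0, 0.0, 94.0]
ft_force: [0.1, 0.4, 0.5]
finger_gap: 22.8
grip_force: 20.6
```

Request:
apply_moves:
  series: "0 0 0 0 0.55;0 0 0 0 0.55;0 0 0 0 0.55"

```text
time: 4.95
tool_pos: [642.9, 26.6, 159.1]
tcp_rot: [180.0, 0.0, 94.0]
ft_force: [-0.2, -0.4, 1.5]
finger_gap: 22.8
grip_force: 20.7
```

Request:
apply_moves:
  series: "0 0 0 0 0.8;0 0 0 0 0.8;0 0 0 0 0.8"
  squeeze: 40

```text
time: 5.2
tool_pos: [642.9, 26.6, 159.2]
tcp_rot: [180.0, 0.0, 94.0]
ft_force: [-0.6, 0.0, 2.8]
finger_gap: 22.1
grip_force: 39.2
```

Request:
apply_moves:
  series: "0 0 0 0 0.43;0 0 0 0 0.43;0 0 0 0 0.43;0 0 0 0 0.43"
  squeeze: 20

```text
time: 5.53
tool_pos: [642.6, 26.6, 158.7]
tcp_rot: [-180.0, -0.0, 94.0]
ft_force: [0.2, -0.5, -0.7]
finger_gap: 24.4
grip_force: 0.0
```

Request:
apply_moves:
  series: "0 0 0 0 0.445;0 0 0 0 0.445;0 0 0 0 0.445"

```text
time: 5.78
tool_pos: [642.6, 26.6, 158.8]
tcp_rot: [-180.0, -0.0, 94.0]
ft_force: [0.1, 1.0, -0.4]
finger_gap: 23.6
grip_force: 1.6
```

Request:
apply_moves:
  series: "0 0 0 0 0.455;0 0 0 0 0.455;0 0 0 0 0.455"

```text
time: 6.03
tool_pos: [642.8, 26.6, 159.0]
tcp_rot: [-180.0, -0.0, 94.0]
ft_force: [-0.2, 0.1, -0.2]
finger_gap: 23.6
grip_force: 7.6
```

Request:
apply_moves:
  series: "0 0 0 0 0.465;0 0 0 0 0.465;0 0 0 0 0.465"

```text
time: 6.28
tool_pos: [642.8, 26.6, 159.0]
tcp_rot: [180.0, -0.0, 94.0]
ft_force: [0.3, -0.9, -1.0]
finger_gap: 23.0
grip_force: 14.2
```

Request:
apply_moves:
  series: "0 0 0 0 0.8;0 0 0 0 0.8;0 0 0 0 0.8"
  squeeze: 40

```text
time: 6.53
tool_pos: [642.8, 26.6, 159.0]
tcp_rot: [-180.0, 0.0, 94.0]
ft_force: [-0.3, 0.2, -0.5]
finger_gap: 22.1
grip_force: 39.2
```

Stepping the gripper target gives fine grip control: about 7.6 N at 0.455, so I can pinch the rim gently later. Lifting the pin.

Request:
apply_moves:
  series: "0 0 -0.04 0 0.8;0 0 -0.08 0 0.8;0 0 -0.1 0 0.8;0 0 -0.1 0 0.8;0 0 -0.06 0 0.8"

```text
time: 6.95
tool_pos: [643.7, 26.6, 277.5]
tcp_rot: [179.8, 0.0, 94.0]
ft_force: [0.5, -0.2, 0.5]
finger_gap: 21.8
grip_force: 40.5
```

Request:
apply_moves:
  series: "0 0 0 0 0.8;0.05 -0.06 0 0 0.8;0.07 -0.1 0 0 0.8;0.07 -0.1 0 0 0.8;0.04 -0.05 0 0 0.8"

```text
time: 7.37
tool_pos: [542.4, 90.4, 272.3]
tcp_rot: [-179.9, -0.0, 94.0]
ft_force: [-0.7, -0.0, 0.4]
finger_gap: 21.9
grip_force: 40.6
```

Request:
apply_moves:
  series: "0 0 0 0 0.8;0 0 0 0 0.8"

```text
time: 7.53
tool_pos: [544.6, 89.5, 273.1]
tcp_rot: [180.0, 0.0, 94.1]
ft_force: [-0.1, -0.5, -0.5]
finger_gap: 22.2
grip_force: 40.6
```

Run:
```python
from h import *
plan([547,96.8,266],94)
s=snapshot("scene");cv2.imwrite("pics/s3.png",cv2.resize(s["frame"][130:270,220:350],None,fx=4.2,fy=4.2,interpolation=cv2.INTER_CUBIC))
print(sense()["finger_gap"],sense()["grip_force"])
```

```text
tool [544.6  89.5 273.1] [180.    0.   94.1] shift mm [7.1 2.9 7.1] share [0.0237 0.0097 0.0235] twist share 0.0008
21.98509507698806 40.55223220457265
```

View pics/s3.png

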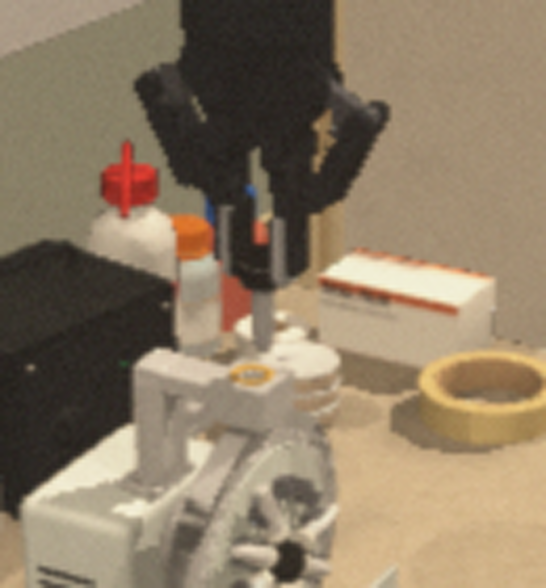

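The pin hangs straight, tip at about px (282.4, 213.3). The bore mouth is at (280, 219.3).

Run:
```python
from h import *
s=snapshot("scene")
for y in(89.5,90.5): print("pred tip",proj(s,[544.6,y,232]))
for g in([547,96.8],[546.5,96],[548,97.5]): print(g,"bore",proj(s,[*g,220]),"tip over",proj(s,[*g,232]))
h=cv2.cvtColor(s["frame"],cv2.COLOR_BGR2HSV);v,u=np.mgrid[:480,:640]
m=(h[...,0]>8)&(h[...,0]<25)&(h[...,1]>120)&(abs(u-280)<9)&(abs(v-219)<6);print("ring",m.sum(),(u[m].min()+u[m].max())/2,(v[m].min()+v[m].max())/2,u[m].mean(),v[m].mean())
g=s["frame"].astype(int).sum(2);print(g[204:216,274:292])
```

```text
pred tip [281.7602965  212.71495299]
pred tip [281.4956912  212.87871494]
[547, 96.8] bore [278.97821671 218.71241715] tip over [278.89864174 213.65340904]
[546.5, 96] bore [279.38189003 218.63379387] tip over [279.30427387 213.57603665]
[548, 97.5] bore [278.4099553  218.71907411] tip over [278.32765326 213.65980497]
ring 22 279.5 219.0 279.59090909090907 218.77272727272728
[[310 312 308 310 328 354 349 363 375 372 416 525 612 601 555 513 487 477]
 [308 308 329 379 476 570 379 374 367 369 427 569 654 627 523 498 490 478]
 [307 330 449 616 655 618 394 366 366 359 383 439 487 506 477 504 495 498]
 [313 397 559 667 672 621 380 357 367 358 364 360 361 358 430 512 523 505]
 [336 418 581 665 669 622 383 365 370 365 361 371 370 429 549 653 663 634]
 [436 441 461 567 632 611 387 369 367 370 392 492 598 653 666 674 674 661]
 [462 443 408 430 510 544 417 367 357 364 427 560 628 669 671 669 644 605]
 [471 453 400 383 418 428 361 355 363 354 430 558 607 648 635 627 636 630]
 [461 444 400 394 402 427 403 341 348 387 501 642 672 670 669 664 664 662]
 [340 327 355 369 399 428 432 382 403 464 591 668 671 672 667 670 673 668]
 [290 302 342 387 418 435 445 483 555 595 632 646 642 635 637 643 643 653]
 [300 348 420 457 498 479 486 513 591 633 643 630 560 565 595 628 648 652]]
```

Request:
apply_moves:
  series: "0.0225 0.0085 0 0 0.8;0 0 0 0 0.8;0 0 0.02 0 0.8;0 0 0.02 0 0.8;0 0 0 0 0.8"

```text
time: 8.05
tool_pos: [546.6, 95.6, 258.7]
tcp_rot: [-179.8, 0.0, 94.0]
ft_force: [0.2, -1.0, -1.0]
finger_gap: 21.8
grip_force: 40.6
```

Request:
apply_moves:
  series: "0 0 0.015 0 0.8;0 0 0.015 0 0.8;0 0 0 0 0.8"

```text
time: 8.3
tool_pos: [546.8, 95.8, 250.6]
tcp_rot: [-179.9, -0.0, 94.0]
ft_force: [-0.6, 0.7, -0.5]
finger_gap: 22.3
grip_force: 40.5
```

The tip is 10 mm into the bore with no contact force. Continuing down.

Request:
apply_moves:
  series: "0 0 0.013 0 0.8;0 0 0.013 0 0.8;0 0 0.005 0 0.8;0 0 0 0 0.8"

```text
time: 8.63
tool_pos: [547.0, 95.9, 242.1]
tcp_rot: [-180.0, -0.0, 94.0]
ft_force: [-0.3, 0.1, -0.7]
finger_gap: 22.1
grip_force: 40.5
```

Request:
apply_moves:
  series: "0 0 0.01 0 0.8;0 0 0 0 0.4;0 0 0 0 0.2;0 0 0 0 0.2;0 0 -0.03 0 0.2"
  squeeze: 20

```text
time: 9.05
tool_pos: [546.3, 95.7, 247.1]
tcp_rot: [-179.8, 0.0, 94.0]
ft_force: [0.3, -0.9, -1.0]
finger_gap: 34.2
grip_force: 0.0
```

Request:
apply_moves:
  series: "0 0 -0.06 0 0.2;0 0 -0.08 0 0.2;0 0 0 0 0.2;0 0 0 0 0.2"

```text
time: 9.38
tool_pos: [548.5, 95.9, 293.6]
tcp_rot: [179.7, 0.0, 94.0]
ft_force: [0.1, 0.2, -0.6]
finger_gap: 34.0
grip_force: 0.0
```

Run:
```python
from h import *
s=snapshot("scene");W=cloud(s);np.savez("scene4.npz",**s);cv2.imwrite("pics/s4.png",cv2.resize(s["frame"][190:320,220:340],None,fx=4.5,fy=4.5,interpolation=cv2.INTER_CUBIC))
m=(abs(W[...,0]-547)<14)&(abs(W[...,1]-97)<14)&(W[...,2]>225)&(W[...,2]<262)
print(m.sum(),W[m].max(0),W[m].min(0),np.percentile(W[m][:,2],95))
a=np.radians(4);ux=np.array([np.cos(a),np.sin(a),0]);uy=np.array([-np.sin(a),np.cos(a),0]);O=np.array([546.8,96.2,0])
X=(W-O)@ux;Y=(W-O)@uy;Z=W[...,2];R=np.hypot(Y,Z-115)
f=(R>60)&(R<79)&(abs(X)<20)&(Y>20)&(Z<190);print("rim face x",f.sum(),np.percentile(X[f],[5,25,50,75,95]))
for lo,hi in((20,45),(45,60),(60,80)):
  g=f&(Y>lo)&(Y<hi);print(lo,np.median(X[g]) if g.any() else None)
e=(abs(X)<6)&(Y>0)&(abs(R-80)<15)&(Z>60)&(Z<180);print("edge R",np.median(R[e]),e.sum())
plan([*(O+70*uy)[:2],260],94)
```

```text
125 [558.89183688 108.82063747 250.63000891] [533.10591691  83.22201214 225.33030559] 249.91554683654292
rim face x 482 [-10.7598928   -9.39728415  -8.23045951  -5.33152533   3.96301678]
20 -8.13845187353978
45 -8.302759424823666
60 -8.236520886405904
edge R 79.18394809098885 223
tool [547.8  95.9 291.9] [179.9   0.   94. ] shift mm [70.4 -1.  31.9] share [ 0.2347 -0.0034  0.1064] twist share 0.0001
```

View pics/s4.png

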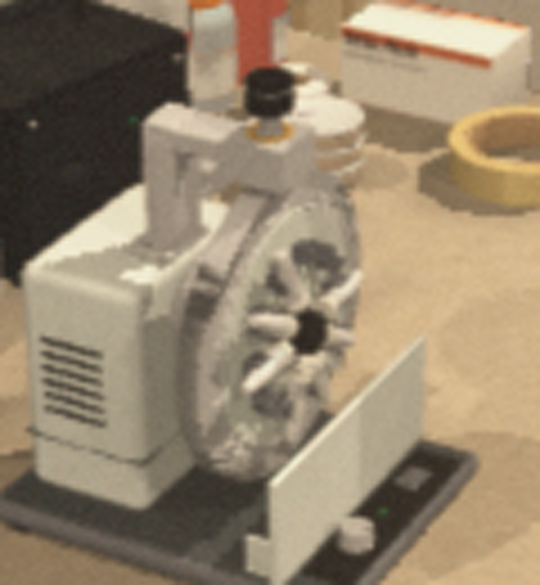

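The pin stands in the guide riding on the rim, with the knob top at 250 mm and the ring visible under it at crop (270,130). Next I approach the left part of the rim.

Request:
apply_moves:
  series: "0.07 -0.003 0 0 0.2;0.09 -0.003 0 0 0.2;0.05 0 0.05 0 0.2;0 0 0.1 0 0.2;0 0 0.1 0 0.2"

```text
time: 9.85
tool_pos: [541.3, 159.7, 215.3]
tcp_rot: [179.9, -0.0, 94.1]
ft_force: [0.4, 0.1, -0.6]
finger_gap: 34.0
grip_force: 0.0
```

Request:
apply_moves:
  series: "0 0 0.06 0 0.2;0 0 0 0 0.2;0 0 0 0 0.2"

```text
time: 10.1
tool_pos: [539.7, 158.3, 196.0]
tcp_rot: [-179.8, 0.0, 94.0]
ft_force: [-0.1, 1.2, 0.6]
finger_gap: 34.4
grip_force: 0.0
```

Run:
```python
from h import *
plan([541.7,158,151],94)
```

```text
tool [539.7 158.3 196. ] [-179.8    0.    94. ] shift mm [-0.4  2.1 45. ] share [-0.0014  0.0071  0.15  ] twist share 0.0001
```

Request:
apply_moves:
  series: "0 0.006 0.05 0 0.2;0 0 0.06 0 0.3;0 0 0.04 0 0.4;0 0 0 0 0.5;0 0 0 0 0.5"

```text
time: 10.52
tool_pos: [542.9, 158.6, 153.2]
tcp_rot: [-180.0, 0.0, 94.0]
ft_force: [-0.9, 0.1, 1.3]
finger_gap: 21.1
grip_force: 0.0
```

Request:
apply_moves:
  series: "0 0 0 0 0.6;0 0 0 0 0.6;0 0 0 0 0.6"

```text
time: 10.77
tool_pos: [543.3, 158.8, 153.9]
tcp_rot: [179.9, -0.0, 94.0]
ft_force: [-2.2, -0.5, 1.4]
finger_gap: 17.2
grip_force: 0.8
```

Request:
apply_moves:
  series: "0 0 0 0 0.64;0 0 0 0 0.64;0 0 0 0 0.64"

```text
time: 11.02
tool_pos: [542.5, 159.0, 153.1]
tcp_rot: [-180.0, -0.0, 94.0]
ft_force: [-5.1, 1.6, 2.8]
finger_gap: 15.3
grip_force: 2.4
```

Request:
apply_moves:
  series: "0 -0.003 0 0 0.64;0 0 0 0 0.64;0 0 0 0 0.64"

```text
time: 11.27
tool_pos: [542.4, 158.6, 153.0]
tcp_rot: [179.9, 0.0, 94.0]
ft_force: [0.2, 0.9, -0.1]
finger_gap: 15.3
grip_force: 0.1
```

Request:
apply_moves:
  series: "0 0 0 0 0.66;0 0 0 0 0.66;0 0 0 0 0.66"

```text
time: 11.52
tool_pos: [542.1, 158.5, 152.8]
tcp_rot: [180.0, 0.0, 94.0]
ft_force: [-1.1, -0.1, 1.5]
finger_gap: 14.3
grip_force: 0.7
```

Request:
apply_moves:
  series: "0 -0.001 0 0 0.67;0 0 0 0 0.67;0 0 0 0 0.67"

```text
time: 11.77
tool_pos: [541.8, 158.6, 152.7]
tcp_rot: [180.0, -0.0, 94.0]
ft_force: [-0.3, 0.1, 0.9]
finger_gap: 14.6
grip_force: 1.6
```

Request:
apply_moves:
  series: "0 0 0 0 0.677;0 0 0 0 0.677;0 0 0 0 0.677"

```text
time: 12.02
tool_pos: [541.8, 158.6, 152.8]
tcp_rot: [180.0, 0.0, 94.0]
ft_force: [0.9, -0.6, 0.6]
finger_gap: 14.3
grip_force: 6.0
```

Run:
```python
from h import *
th=np.radians(np.linspace(56,98,11));p=75*np.stack([np.sin(th),-np.cos(th)],1)/300
print(np.diff(p,axis=0).round(4))
s=snapshot("top");W=cloud(s);np.savez("top5.npz",**s)
m=(abs(W[...,0]-547)<12)&(abs(W[...,1]-97)<12)&(W[...,2]>225)&(W[...,2]<262)
print(m.sum(),np.median(W[m][:,2]) if m.any() else 0)
```

```text
[[ 0.0097  0.0156]
 [ 0.0085  0.0162]
 [ 0.0073  0.0168]
 [ 0.0061  0.0173]
 [ 0.0048  0.0177]
 [ 0.0035  0.018 ]
 [ 0.0021  0.0182]
 [ 0.0008  0.0183]
 [-0.0005  0.0183]
 [-0.0019  0.0182]]
126 250.46393914581483
```

Request:
apply_moves:
  series: "0.010 0 0.016 0 0.679;0.008 0 0.016 0 0.679;0.007 0 0.017 0 0.679;0.006 0 0.017 0 0.679;0.005 0 0.018 0 0.679"

```text
time: 12.48
tool_pos: [540.9, 170.3, 127.1]
tcp_rot: [180.0, -0.0, 94.0]
ft_force: [-2.7, 3.6, 5.2]
finger_gap: 13.9
grip_force: 9.5
```

```bash
cat >> h.py <<'E'
def knob(save=None):
    s=snapshot("top");W=cloud(s)
    m=(abs(W[...,0]-547)<12)&(abs(W[...,1]-97)<12)&(W[...,2]>223)&(W[...,2]<262)
    print("knob n",m.sum(),"z",np.median(W[m][:,2]).round(1),"xy",np.median(W[m][:,:2],0).round(1))
    if save: cv2.imwrite(save,s["frame"])
    return s
E
python3 - <<'E'
from h import *
# did the wheel turn? compare front face texture in scene pictures
a=dict(np.load("scene4.npz"))["frame"];s=snapshot("scene");b=s["frame"]
cv2.imwrite("pics/s5.png",cv2.resize(b[190:320,220:340],None,fx=4.5,fy=4.5,interpolation=cv2.INTER_CUBIC))
knob();t=sense();print(t["tool_pos"],t["ft_force"],t["grip_force"])
E
```

```text
knob n 135 z 250.3 xy [545.9  94.8]
[540.84416118 170.44911886 126.37548062] [0.59599369 5.62007302 0.35209576] 9.370395513251424
```

View pics/s5.png

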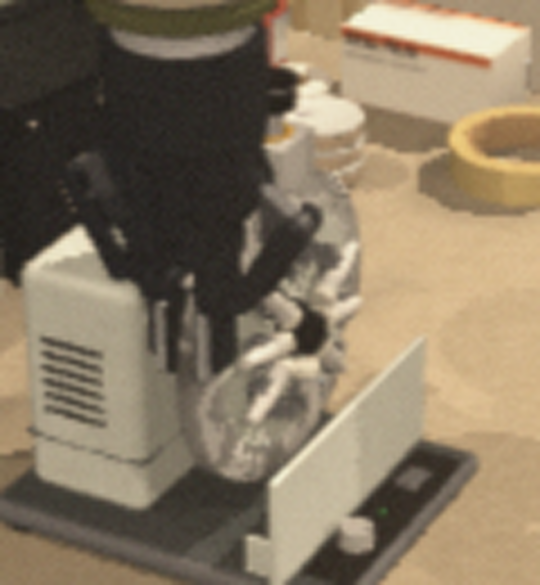

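The tubes have turned with the wheel, and the pin still rides at knob top 250. Continuing the stroke.

Request:
apply_moves:
  series: "0.002 0 0.018 0 0.676;0.002 0 0.018 0 0.676;0.001 0 0.018 0 0.676;-0.001 0 0.018 0 0.676;0 0 0 0 0.676"

```text
time: 13.0
tool_pos: [540.7, 172.0, 104.7]
tcp_rot: [180.0, -0.1, 94.1]
ft_force: [0.2, 7.9, 1.0]
finger_gap: 14.1
grip_force: 12.1
```

Request:
apply_moves:
  series: "0 0 0 0 0.45;0 0 0 0 0.45;0 0 -0.08 0 0.45;-0.045 0 -0.08 0 0.45;0 0 0 0 0.45"

```text
time: 13.42
tool_pos: [544.5, 155.9, 158.6]
tcp_rot: [179.6, 0.0, 94.0]
ft_force: [1.2, 0.2, 1.4]
finger_gap: 23.7
grip_force: 0.0
```

Request:
apply_moves:
  series: "0 0 0 0 0.6;0 0 0 0 0.65;0 0 0 0 0.65;0 0 0 0 0.665;0 0 0 0 0.665"

```text
time: 13.83
tool_pos: [541.7, 157.0, 152.9]
tcp_rot: [-180.0, 0.0, 94.0]
ft_force: [5.4, -0.4, -2.9]
finger_gap: 14.2
grip_force: 2.6
```

Request:
apply_moves:
  series: "0 0.003 0 0 0.665;0 0 0 0 0.67;0 0 0 0 0.675;0 0 0 0 0.675"

```text
time: 14.17
tool_pos: [541.9, 157.0, 153.1]
tcp_rot: [-179.9, 0.0, 94.0]
ft_force: [-0.2, -2.0, -3.0]
finger_gap: 13.9
grip_force: 4.5
```

Request:
apply_moves:
  series: "0.010 0 0.016 0 0.679;0.009 0 0.016 0 0.679;0.008 0 0.017 0 0.679;0.007 0 0.017 0 0.677;0.006 0 0.018 0 0.677"

```text
time: 14.58
tool_pos: [540.9, 170.0, 128.6]
tcp_rot: [-179.9, -0.1, 94.0]
ft_force: [-5.2, 2.5, 3.9]
finger_gap: 13.5
grip_force: 8.7
```

```bash
python3 -c "
from h import *
knob()"
```

```text
knob n 137 z 250.6 xy [546.1  94.9]
```

Request:
apply_moves:
  series: "0.005 0 0.018 0 0.676;0.003 0 0.018 0 0.676;0.002 0 0.018 0 0.675;0 0 0.018 0 0.675;-0.001 0 0.018 0 0.675"

```text
time: 15.05
tool_pos: [540.6, 173.2, 101.7]
tcp_rot: [-179.9, -0.1, 94.1]
ft_force: [-6.4, 5.8, 5.0]
finger_gap: 14.0
grip_force: 10.3
```

```bash
python3 -c "
from h import *
knob();t=sense();print(t['tool_pos'],t['ft_force'],t['grip_force'])"
```

```text
knob n 133 z 250.2 xy [546.  95.]
[540.60128269 173.08346297 100.58617864] [-4.74769625  6.33549419  0.79842053] 10.028259448881727
```

Request:
apply_moves:
  series: "0 0 0 0 0.45;0 0 0 0 0.45;0 0 -0.08 0 0.45;-0.049 -0.002 -0.092 0 0.45;0 0 0 0 0.45"

```text
time: 15.52
tool_pos: [545.6, 156.1, 159.6]
tcp_rot: [179.5, 0.0, 94.0]
ft_force: [0.5, -0.7, 1.2]
finger_gap: 23.6
grip_force: 0.0
```

Request:
apply_moves:
  series: "0 0 0 0 0.6;0 0 0 0 0.65;0 0 0 0 0.65;0 0 0 0 0.665;0 0 0 0 0.665"

```text
time: 15.93
tool_pos: [541.9, 157.1, 152.6]
tcp_rot: [-180.0, 0.0, 94.0]
ft_force: [0.8, -0.1, -0.3]
finger_gap: 14.3
grip_force: 0.2
```

Request:
apply_moves:
  series: "0 0 0 0 0.675;0 0 0 0 0.675;0 0 0 0 0.675"

```text
time: 16.18
tool_pos: [541.9, 157.0, 152.7]
tcp_rot: [-180.0, 0.0, 94.0]
ft_force: [2.2, -0.7, -3.5]
finger_gap: 14.3
grip_force: 4.9
```

Request:
apply_moves:
  series: "0.005 0 0.008 0 0.678;0.005 0 0.008 0 0.678;0.005 0 0.008 0 0.678;0.004 0 0.008 0 0.678;0.004 0 0.008 0 0.678"

```text
time: 16.6
tool_pos: [541.4, 164.7, 141.3]
tcp_rot: [-180.0, -0.0, 94.0]
ft_force: [-3.4, 0.5, 4.1]
finger_gap: 14.0
grip_force: 7.3
```

Request:
apply_moves:
  series: "0.004 0 0.009 0 0.677;0.004 0 0.009 0 0.677;0.004 0 0.009 0 0.677;0.003 0 0.009 0 0.677;0.003 0 0.009 0 0.677"

```text
time: 17.02
tool_pos: [541.0, 169.8, 127.5]
tcp_rot: [-180.0, -0.0, 94.0]
ft_force: [-4.2, 2.0, 4.4]
finger_gap: 13.9
grip_force: 8.3
```

```bash
python3 -c "
from h import *
knob();t=sense();print(t['tool_pos'],t['ft_force'],t['grip_force'])"
```

```text
knob n 133 z 250.4 xy [545.8  95. ]
[540.92430713 169.9459678  126.95220343] [-2.68017367  3.48824583  1.7156281 ] 8.153245584690012
```

Request:
apply_moves:
  series: "0.003 0 0.009 0 0.676;0.002 0 0.009 0 0.676;0.002 0 0.009 0 0.676;0.001 0 0.009 0 0.676;0.001 0 0.009 0 0.676"

```text
time: 17.48
tool_pos: [540.7, 172.6, 114.1]
tcp_rot: [-180.0, -0.0, 94.0]
ft_force: [-5.3, 5.3, 4.0]
finger_gap: 14.0
grip_force: 9.5
```

Request:
apply_moves:
  series: "0.001 0 0.009 0 0.676;0 0 0.009 0 0.676;0 0 0.009 0 0.676;-0.001 0 0.009 0 0.676;0 0 0.009 0 0.676"

```text
time: 17.9
tool_pos: [540.7, 172.9, 100.5]
tcp_rot: [-180.0, -0.1, 94.0]
ft_force: [-5.3, 4.9, 3.9]
finger_gap: 13.8
grip_force: 11.2
```

```bash
python3 -c "
from h import *
knob();t=sense();print(t['tool_pos'],t['ft_force'],t['grip_force'])"
```

```text
knob n 137 z 249.9 xy [545.4  95.1]
[540.66234962 172.8132632  100.02053433] [-5.04975202  5.09833885  1.75855878] 11.062042095582001
```

Request:
apply_moves:
  series: "0 0 0 0 0.45;0 0 0 0 0.45;0 0 -0.08 0 0.45;-0.049 0 -0.096 0 0.45;0 0 0 0 0.45"

```text
time: 18.37
tool_pos: [545.7, 156.1, 159.6]
tcp_rot: [179.5, 0.0, 94.0]
ft_force: [1.8, -0.6, 1.4]
finger_gap: 23.6
grip_force: 0.0
```

Request:
apply_moves:
  series: "0 0 0 0 0.6;0 0 0 0 0.65;0 0 0 0 0.65;0 0 0 0 0.665;0 0 0 0 0.675"

```text
time: 18.78
tool_pos: [541.9, 157.2, 152.7]
tcp_rot: [-180.0, 0.0, 94.0]
ft_force: [1.6, -0.4, -2.4]
finger_gap: 13.6
grip_force: 4.8
```

Request:
apply_moves:
  series: "0 0 0 0 0.676;0 0 0 0 0.676"

```text
time: 18.95
tool_pos: [541.9, 157.1, 152.9]
tcp_rot: [-180.0, 0.0, 94.0]
ft_force: [2.7, -1.4, -3.6]
finger_gap: 13.9
grip_force: 5.5
```

Request:
apply_moves:
  series: "0.005 0 0.008 0 0.678;0.005 0 0.008 0 0.678;0.005 0 0.008 0 0.678;0.004 0 0.008 0 0.678;0.004 0 0.008 0 0.678"

```text
time: 19.37
tool_pos: [541.3, 165.0, 141.6]
tcp_rot: [-180.0, -0.0, 94.0]
ft_force: [-2.9, 1.2, 3.7]
finger_gap: 13.9
grip_force: 7.1
```

```bash
python3 -c "
from h import *
knob()"
```

```text
knob n 128 z 250.4 xy [546.4  94.9]
```

Request:
apply_moves:
  series: "0.004 0 0.009 0 0.677;0.004 0 0.009 0 0.677;0.004 0 0.009 0 0.677;0.003 0 0.009 0 0.677;0.003 0 0.009 0 0.677"

```text
time: 19.83
tool_pos: [540.9, 170.1, 127.7]
tcp_rot: [-180.0, -0.0, 94.0]
ft_force: [-4.8, 2.7, 4.1]
finger_gap: 13.6
grip_force: 8.1
```

```bash
python3 -c "
from h import *
knob();t=sense();print(t['tool_pos'],t['ft_force'],t['grip_force'])"
```

```text
knob n 132 z 240.1 xy [546.9  95.9]
[540.88682583 170.29066922 127.19996338] [-3.40722627  3.55972752  1.60688219] 8.00227627158165
```

The knob top dropped to 240.1 mm, which is fully home (185 + 55). Releasing the wheel and backing off.

Request:
apply_moves:
  series: "0 0 0 0 0.45;0 0 0 0 0.3;0 0 0 0 0.2;0 0 -0.06 0 0.2;0 0 -0.1 0 0.2"

```text
time: 20.3
tool_pos: [538.7, 168.7, 172.4]
tcp_rot: [-179.6, 0.1, 94.0]
ft_force: [0.9, -0.5, 0.2]
finger_gap: 34.0
grip_force: 0.0
```

Request:
apply_moves:
  series: "0.08 0 -0.1 0 0.2;0.1 0 -0.1 0 0.2;0.1 0 -0.05 0 0.2;0 0 0 0 0.2;0 0 0 0 0.2"

```text
time: 20.72
tool_pos: [536.0, 254.3, 252.1]
tcp_rot: [179.8, -0.0, 94.1]
ft_force: [0.7, -0.2, -0.3]
finger_gap: 34.3
grip_force: 0.0
```

Run:
```python
from h import *
knob("pics/t6.png")
s=snapshot("scene");W=cloud(s)
m=(abs(W[...,0]-547)<14)&(abs(W[...,1]-97)<14)&(W[...,2]>223)&(W[...,2]<262);print(np.percentile(W[m][:,2],[5,95]))
t=sense();print(t["tool_pos"],t["ft_force"],t["time"])
cv2.imwrite("pics/s6.png",cv2.resize(s["frame"][190:320,220:340],None,fx=4.5,fy=4.5,interpolation=cv2.INTER_CUBIC))
```

```text
knob n 131 z 240.2 xy [546.5  95.9]
[225.41718923 240.04005344]
[535.12131014 252.23391584 249.51524215] [-0.40892838 -0.22428705 -0.91514871] 20.8167
```

View pics/s6.png

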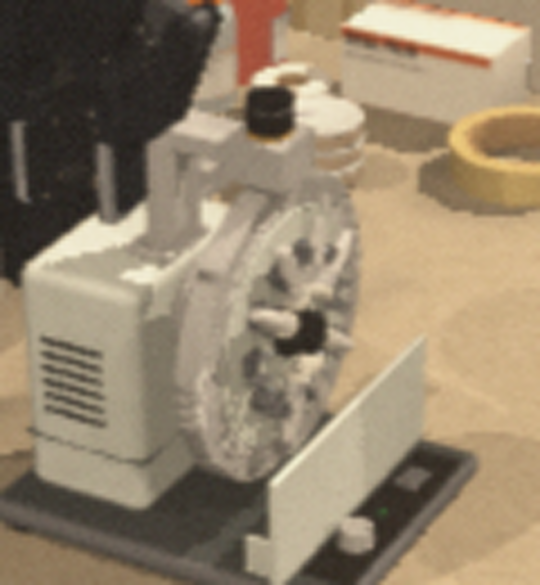

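The knob now sits just over the guide at crop (270,112), its top at 240 mm, so the pin is home. The gripper is clear.

Request:
apply_moves:
  series: "0 0 0 0 0.2;0 0 0 0 0.2;0 0 0 0 0.2"

```text
time: 21.07
tool_pos: [535.2, 251.9, 249.6]
tcp_rot: [-179.9, 0.0, 93.9]
ft_force: [0.2, -0.6, 0.1]
finger_gap: 34.2
grip_force: 0.0
```

```bash
python3 -c "
from h import *
knob();print(hand_in())"
```

```text
knob n 134 z 240.1 xy [546.3  95.8]
the job is handed in; nothing more can be done
None
```

The wheel is locked: the pin is released in the guide and fully home in the notch (knob top measured at 240.1 mm against 240 expected). I handed the job in at about 21 s, but the interface returned no verdict.

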